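# Lid the scrap bin and take off its blue cover

## Task

Clear the wooden offcut and the piece of grey waste pipe off the counter into the round steel scrap bin. Then pick up the nested lid set by the black knob, lower it onto the bin without dropping it until the inner lid is fully home with the blue cover still on it, and let go. Last, grip the blue cover by its collar, lift it off alone with the inner lid staying home on the bin, and finish while still holding the cover level, about 10 cm above where it lay; leave the tools and other things where they are.

Things in the scene. Friction and masses are not known exactly. Their poses are not given: they have to be found in the camera images.
- bin: round open steel scrap bin, fixed to the counter. Origin: centre of its underside, on the counter. Outside diameter 150 (140 at the foot), 110 high, wall 4, floor 5 thick; z up
- inner_lid: the inner lid: steel disc, diameter 160, 8 thick, with a spigot below (diameter 130, 10 deep) that fits in the bin's mouth (diameter 142) and the black knob on top, one piece, about 0.35 kg. Origin: centre of the spigot's underside; z up. It starts standing on the counter; fully home the disc rests on the bin's rim, origin 100 above the bin's origin
- knob_grip (a point): point to grip the inner lid's black upright knob, a cylinder of diameter 22 along z: on its axis, 61 above the inner lid's origin, 15 below the knob's flat top and 15 above the top of the blue collar it sticks out of. Fully home it is 161 above the bin's origin. Lifting the knob lifts both lids
- cover: the blue outer lid: loose round plate, diameter 172, 4 thick, with a skirt 7 deep round the inner lid's edge and a collar on top, about 0.2 kg. It only lies on the inner lid (not fastened), whose knob passes up through the collar. Origin: centre of the plate's underside, 18 above the inner lid's origin when nested; z up
- collar_grip (a point): point to grip the cover's collar, an upright tube (outside diameter 48, bore 36, 24 high, axis z): on its axis, half-way up, 12 above the plate's flat upper face; nested, 27 below the knob point, with the knob's top 42 above it. The collar is gripped across its outside from above, the knob standing between the fingers
- wood_mid (a point): centre of the loose wooden offcut, a block 48 (its x) x 32 (its y) x 28 high, lying on the counter
- pipe_mid (a point): centre of the loose offcut of grey waste pipe, a short tube standing on end: outside diameter 50, bore 42, 35 high
- wrench: bystander, leave it: a steel open-ended wrench, 150 long, lying flat. Origin: about the middle of its length
- screwdriver: bystander, leave it: a screwdriver with a red handle, 190 long, lying. Origin: about the middle of its length
- tape: bystander, leave it: a yellow ring (roll of tape), outside diameter 90, 25 high, lying flat. Origin: centre of its underside
- sealant: bystander, leave it: a white bottle with blue cap, diameter 56, 170 high, upright. Origin: centre of its underside
- jar: bystander, leave it: a clear jar with orange cap, diameter 68, 80 high, upright. Origin: centre of its underside
- tray: bystander, leave it: a green open tray, 150 x 110, 35 high. Origin: centre of its underside
- drill: bystander, leave it: a red and black cordless drill standing on its battery, 110 x 75 at the foot, about 185 high. Origin: centre of its underside

How it is judged (in metres and radians):
On the way, in this order (a step that is already met when the one before it is completed fails the run):
1. both offcuts lie in the bin (horizontal distance between each of wood_mid, pipe_mid and bin below 0.07 m and z of each of wood_mid, pipe_mid in the frame of bin below 0.095 m), for 0.2 s.
2. the nested lid set is fully home on the bin, the cover still on it, and let go (horizontal distance between knob_grip and bin below 0.012 m and z of knob_grip in the frame of bin between 0.156 and 0.165 m and angle between knob_grip's own z axis and vertical below 0.06 rad and z of collar_grip in the frame of knob_grip below -0.022 m and contact force between the fingers and inner_lid below 0.1 N and contact force between the fingers and cover below 0.1 N), for 0.2 s.
At the end, for the whole second after the job is handed in: Both offcuts are in the bin; the inner lid is home on it (within 12 mm of centre, 4 mm in height, 0.06 rad level) and not touched by the fingers; the fingers hold the cover, level within 0.2 rad, at least 70 mm above where it lay on the inner lid, touching neither lid, bin, drill nor sealant bottle (all of step 1 and horizontal distance between knob_grip and bin below 0.012 m and z of knob_grip in the frame of bin between 0.156 and 0.165 m and angle between knob_grip's own z axis and vertical below 0.06 rad and z of collar_grip in the frame of knob_grip above 0.043 m and angle between collar_grip's own z axis and vertical below 0.2 rad and contact force between the fingers and cover above 1 N and contact force between cover and inner_lid below 0.05 N and contact force between cover and bin below 0.05 N and contact force between cover and drill below 0.05 N and contact force between cover and sealant below 0.05 N and contact force between the fingers and inner_lid below 0.1 N); the arm keeps its last pose, push and grip.
It fails at once if the cover is parted from the inner lid while the inner lid is not home on the bin (z of collar_grip in the frame of knob_grip above -0.015 m and not (horizontal distance between knob_grip and bin below 0.012 m and z of knob_grip in the frame of bin between 0.156 and 0.165 m and angle between knob_grip's own z axis and vertical below 0.06 rad)).
It fails at once if the lid set is dropped onto the bin (let go more than 15 mm above its seat) (horizontal distance between knob_grip and bin below 0.06 m and z of knob_grip in the frame of bin above 0.176 m and contact force between the fingers and inner_lid below 0.05 N).
It fails at once if a tool or other bystander is shifted by more than 30 mm (distance of any of wrench, screwdriver, tape, sealant, jar, tray, drill from where it was at the start of the episode above 0.03 m).
It also fails if it takes over 70 s, if anything falls off the work surface, if the arm or the gripper's body presses on something with over 40 N, if the wrist force passes 120 N, or if a joint passes its speed limit or range.

## Robot

A 6-joint arm with a two-finger parallel gripper is mounted at the origin on the work surface. World frame = base frame: x ahead of the robot, y to its left, z up, the work surface at z = 0. Lengths are in mm, angles in rad, forces in N, time in s.
With the tool pointing down it reaches from about 250 to 800 mm from the base axis. Payload 3.9 kg.
Tool frame: the origin (TCP) lies on the front face of the gripper's body, between the roots of the fingers; the fingertips stand 73 mm ahead of it and the grasp point (between the pads) lies 54 mm ahead of it (env.pinch_z is the distance from the TCP to the grasp point, in mm); z points along the fingers, y is the line along which they close (so a half turn about z gives the same grasp; the last joint's range is limited). The gripper opens to 85 mm and grips with 20 to 120 N. Pads are 22 mm wide; open, the fingers measure 114 mm over their backs; the gripper's body (76 mm by 85 mm) begins 54 mm behind the grasp point. The pads swing forward as they close: fully open they stand 13 mm farther back than shut.
Start: joints at [1.182, 0.26, -0.138, 1.173, 0, 1.571], TCP at [199.011, 485.809, 303.904] pointing down, gripper open.
Joint ranges: [-2.78, 2.78], [-0.83, 1.72], [-1.28, 1.37], [-1.9, 2.12], [-1.57, 1.48], [-3.14, 3.14]. Speed limits (rad/s): [2.57, 2.57, 3.14, 3.14, 3.14, 3.14].

## Interface

Orientations are given as a unit quaternion [x, y, z, w].
In Python, from plant import env gives the robot as it stands.
- The arm moves only by the tool send_rows, never from a script. Its argument "rows" is a list of rows, each an object of numbers: "x", "y", "z": the shift along the tool's x, y, z in cm; "ax", "ay", "az": the turn, a rotation vector about the tool's x, y, z in rad. A call has 1 to 20 rows; each row shifts and turns the commanded pose from where the row before left it, along the tool's axes as they then stand; what a row does not reach is not made up. A row lasts 1/10 s, in which the tool goes at most 50 mm and 8.59 degrees, less where a joint would pass 70% of its speed; a pose out of reach is approached as far as the arm can. A call with a gripper value outside its range is refused whole. "jaw" is the finger opening in cm, from 0 to 8.54, set as the call begins (left out, the last holds). The fingers move at their own pace and stop on an object; "newtons" is the grip in N (left out, the last holds). Time passes only in rows, so rows that do not move let the fingers close. It gives the time, the measured TCP pose, the force, the opening and the grip force at its end, in the units of the state.
- env.get_state(): the state, without advancing time (a new reading comes with each control period).
- env.camera(name): name is "scene" or "top"; returns the picture (420x560x3 uint8, red, green, blue); there is no depth.
- env.camera_info(name): a dict with "K" (3x3 intrinsics, pixels), "k1" (the pictures are not rectified: a ray, as slopes to the right and down, at radius r is drawn at 1 + k1 r^2 times it, then the intrinsics apply), "cam_to_world" (4x4, takes a point from camera to world coordinates). Camera axes: x right, y down, z forward; pixel columns grow to the right and rows downward; lengths in mm; the calibration is good to about 2 mm. A picture is of the moment at which its call begins. camera_info takes no time and is no camera call.
- env.finish_job(): hands the job in; it is judged then, once.
The state is a dict: "clock": time; "joints": joint angles; "qvel": joint speeds; "joint_efforts": joint torques, N m; "eef_pos": TCP position; "tool_rot": TCP orientation; "ft_force": force on the tool from outside, world axes, zero at the start; "wrist_torque": the same for the moment, N m; "opening": opening from 0.0 (shut) to 1.0 (fully open); "gripper_force": force on a finger pad.
Only numpy, scipy, OpenCV 4.12 (cv2) and the standard library are available. Lean on these libraries where they do the work, as an engineer would, in place of code of your own. Each camera call takes 0.05 s, during which the arm holds its last target. There are 200 camera calls.

## Working session

There is one attempt and no reset: what is moved stays moved. The work goes in short steps, Python scripts to look and compute and a tool call to move; the robot and the scene stay as the last step left them, time stands still between calls to the robot, and variables do not carry over. Pictures are saved under pics/ and viewed, at most 10 in all, crops included, and the job is handed in when it is done.

Besides the shell and the picture viewer there is one more tool, called after "Request:" as name(argument=value, ...), one argument or row to a line, values as JSON. send_rows: Moves the arm, as the interface text tells. Its arguments: {"type":"object","properties":{"rows":{"type":"array"},"jaw":{"type":"number"},"newtons":{"type":"number"}},"required":["rows"]}

```bash
mkdir -p pics; ls
python3 - <<'E'
from plant import env
import cv2
for n in("top","scene"):
    cv2.imwrite(f"pics/{n}0.png",cv2.resize(env.camera(n)[:,:,::-1],(800,600),interpolation=cv2.INTER_CUBIC)); print(env.camera_info(n))
print(env.get_state(),env.pinch_z)
E
```

```text
pics
{'K': array([[418.09472126,   0.        , 278.80323207],
       [  0.        , 418.09472126, 201.60517447],
       [  0.        ,   0.        ,   1.        ]]), 'k1': -0.015528199555643654, 'cam_to_world': array([[-2.45019574e-02, -9.96715298e-01,  7.71898278e-02,
         5.35216531e+02],
       [-9.99091187e-01,  2.17201163e-02, -3.66747482e-02,
         4.63734597e+00],
       [ 3.48777106e-02, -7.80182797e-02, -9.96341655e-01,
         1.15945977e+03],
       [ 0.00000000e+00,  0.00000000e+00,  0.00000000e+00,
         1.00000000e+00]])}
{'K': array([[408.80732428,   0.        , 274.91619254],
       [  0.        , 408.80732428, 213.23851066],
       [  0.        ,   0.        ,   1.        ]]), 'k1': -0.01656323330582491, 'cam_to_world': array([[ 2.81372888e-01,  6.97959955e-01, -6.58544759e-01,
         1.38769392e+03],
       [ 9.59527865e-01, -1.96313232e-01,  2.01909362e-01,
        -2.57984025e+02],
       [ 1.16435989e-02, -6.88703867e-01, -7.24949247e-01,
         9.50355108e+02],
       [ 0.00000000e+00,  0.00000000e+00,  0.00000000e+00,
         1.00000000e+00]])}
{'clock': 0.1, 'joints': array([ 1.18201558e+00,  2.60597559e-01, -1.39225702e-01,  1.17274098e+00,
        1.38204035e-06,  1.57077690e+00]), 'qvel': array([-0.00105886, -0.00116707,  0.00460629, -0.00033293, -0.00067429,
        0.00126699]), 'joint_efforts': array([-5.57744136e-05, -4.06508553e+01,  2.54527938e+01,  1.01599746e-02,
       -3.21501631e-06,  7.92351699e-06]), 'eef_pos': array([198.81905281, 485.36300131, 303.16437705]), 'tool_rot': array([ 1.93158822e-01,  9.81167105e-01, -8.67175122e-04, -1.71439416e-04]), 'ft_force': array([ 1.00448391, -0.3293667 ,  0.17992441]), 'wrist_torque': array([-0.00309123,  0.05445686, -0.00183294]), 'gripper_force': 0.0, 'opening': 1.0006883172927674} 53.900000000000006
```

View pics/top0.png

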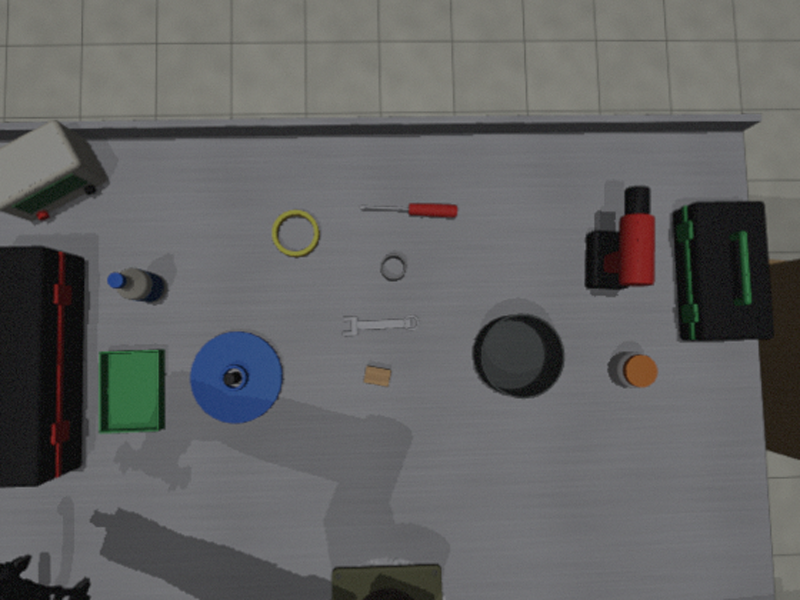

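View pics/scene0.png

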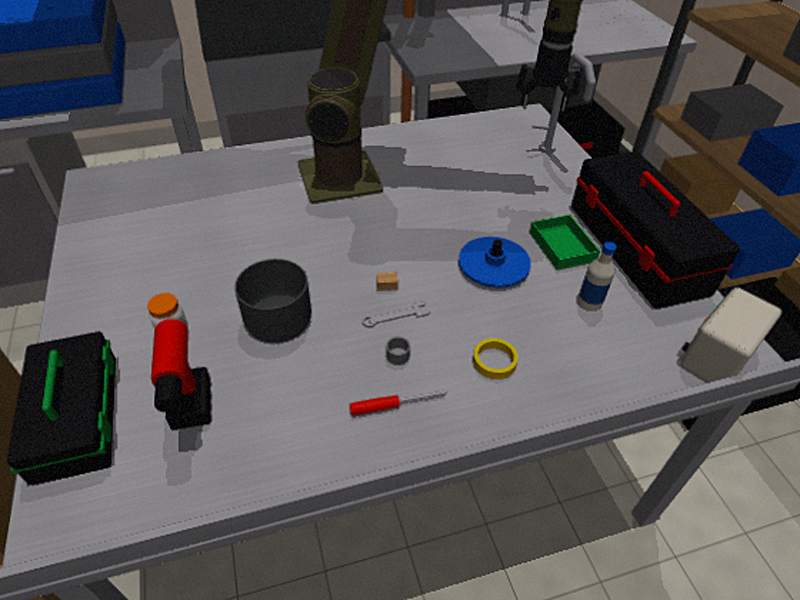

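The top picture (800x600) shows wood at (378,376), pipe (393,268), bin mouth about (518,356), lid set (237,377) with the knob at (232,378). I'll enlarge those four.

```bash
cat > h.py <<'E'
from plant import env
import cv2, numpy as np
from scipy.spatial.transform import Rotation as R
def ray(n,u,v):
    c=env.camera_info(n); K=c["K"]; d=np.array([-c["k1"],0,0,0,0]) 
    p=cv2.undistortPoints(np.array([[[u,v]]],float),K,np.array([c["k1"],0,0,0,0]))[0,0]
    M=c["cam_to_world"]; return M[:3,3],M[:3,:3]@np.array([p[0],p[1],1])
def onz(n,u,v,z):
    o,d=ray(n,u,v); return o+d*(z-o[2])/d[2]
def proj(n,P):
    c=env.camera_info(n); T=np.linalg.inv(c["cam_to_world"])
    return cv2.projectPoints(np.array(P,float).reshape(-1,1,3),cv2.Rodrigues(T[:3,:3])[0],T[:3,3],c["K"],np.array([c["k1"],0,0,0,0]))[0][:,0]
def circ(c,r,z,n=72):
    a=np.linspace(0,2*np.pi,n); return np.c_[c[0]+r*np.cos(a),c[1]+r*np.sin(a),0*a+z]
E
python3 - <<'E'
from h import *
im=cv2.imread("pics/top0.png"); im=cv2.resize(im,(560,420),interpolation=cv2.INTER_AREA)
o=[]
for u,v in [(264,263),(275,187),(363,249),(166,264)]:
    c=im[v-37:v+38,u-50:u+50]; c=cv2.resize(c,(400,300),interpolation=cv2.INTER_CUBIC); c=cv2.convertScaleAbs(c,alpha=1.6); o.append(c)
cv2.imwrite("pics/crops.png",np.vstack([np.hstack(o[:2]),np.hstack(o[2:])]))
E
```

```text
(no output)
```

View pics/crops.png

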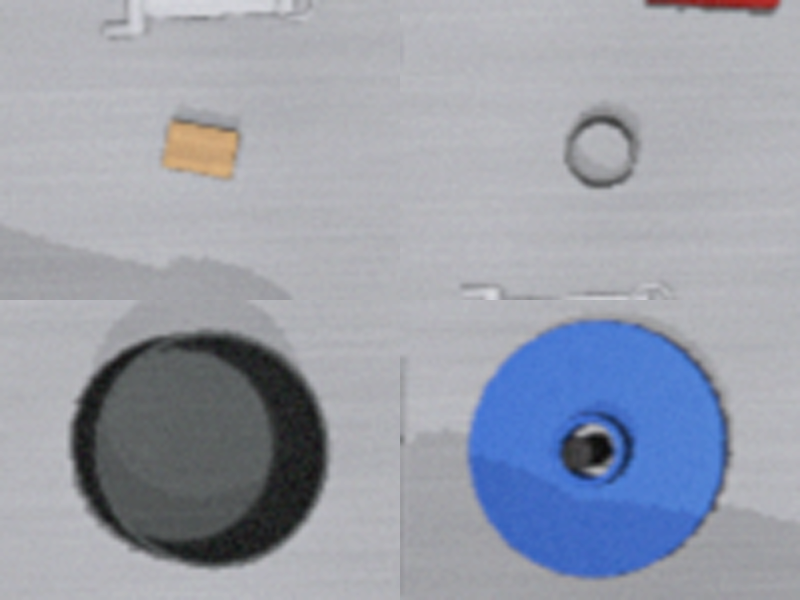

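Top: wood corners at crop (171,119),(240,129),(232,180),(163,167); pipe centre (201,151); bin rim centre about (208,148); lid centre (198,149). I'll compute positions and overlay them in both cameras as a check.

Run:
```python
from h import *
def cu(c0,u,v): return c0[0]-50+(u+.5)/4-.5, c0[1]-37+(v+.5)/4-.5
W=[onz("top",*cu((264,263),*p),28) for p in [(171,119),(240,129),(232,180),(163,167)]]
print("wood",np.mean(W,0),"edges",[np.round(W[(i+1)%4]-W[i],1) for i in range(4)])
a=[W[1]-W[0],W[2]-W[3]]; d=np.sum(a,0); print("long axis deg",np.degrees(np.arctan2(d[1],d[0])))
P=onz("top",*cu((275,187),201,151),35);B=onz("top",*cu((363,249),208,148),110);L=onz("top",*cu((166,264),198,149),21)
print(P,B,L)
def draw(n,ps,im,s):
    for c in ps: cv2.polylines(im,[np.round((proj(n,c)+.5)*s*16-8).astype(np.int32)],False,(0,255,255),1,cv2.LINE_AA,4)
cs=[W+[W[0]],circ(P,25,35),circ(B,75,110),circ(B,71,110),circ(L,86,22),circ(L,24,46),circ(L,11,76),circ(B,66,5)]
o=[]
for n,boxes in(("top",[(264,263),(275,187),(363,249),(166,264)]),("scene",[(270,196),(278,245),(190,210),(346,180)])):
    im=cv2.resize(cv2.imread(f"pics/{n}0.png"),(560,420),interpolation=cv2.INTER_AREA)
    im=cv2.convertScaleAbs(cv2.resize(im,None,fx=4,fy=4,interpolation=cv2.INTER_CUBIC),alpha=1.6); draw(n,cs,im,4)
    o.append(np.hstack([cv2.resize(im[4*v-150:4*v+150,4*u-150:4*u+150],(200,300) if 0 else (200,200)) if 0 else im[4*v-150:4*v+150,4*u-150:4*u+150] for u,v in boxes]))
cv2.imwrite("pics/ov.png",cv2.resize(np.vstack(o),(800,400),interpolation=cv2.INTER_AREA))
```

```text
wood [459.08143215   6.74664826  28.        ] edges [array([ -7.9, -46.2,   0. ]), array([-33.8,   6.2,   0. ]), array([ 9.9, 46. ,  0. ]), array([31.8, -6. ,  0. ])]
long axis deg -100.9168500163475
[661.17312036 -27.06747985  35.        ] [ 493.11829393 -247.20898982  110.        ] [462.70176578 271.6317571   21.        ]
```

View pics/ov.png

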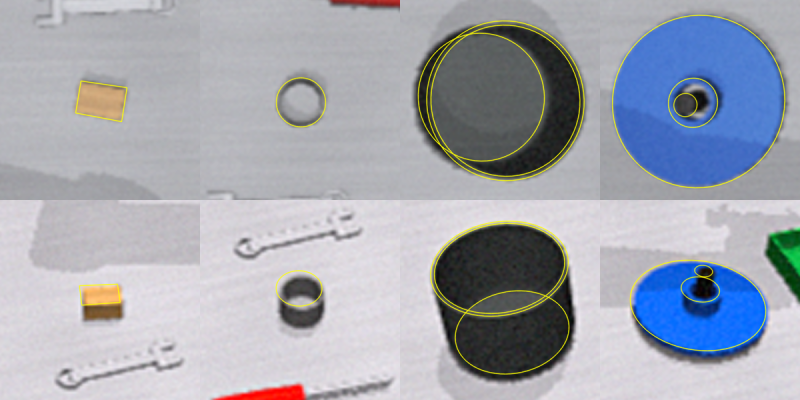

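The overlays agree to within 1–2 px. Plan: swing the arm to a forward yaw, where tool x = world y, tool y = world x and tool z = down. Then line up with the wood.

Request:
send_rows(
  rows=[
    {"x": -4.76,"y": -0.21,"az": 0.0909},
    {"x": -4.76,"y": -0.21,"az": 0.0909},
    {"x": -4.76,"y": -0.21,"az": 0.0909},
    {"x": -4.76,"y": -0.21,"az": 0.0909},
    {"x": -4.76,"y": -0.21,"az": 0.0909},
    {"x": -4.76,"y": -0.21,"az": 0.0909},
    {"x": -4.76,"y": -0.21,"az": 0.0909},
    {"x": -4.76,"y": -0.21,"az": 0.0909},
    {"x": -4.76,"y": -0.21,"az": 0.0909},
    {"x": -4.76,"y": -0.21,"az": 0.0909},
    {"x": -4.76,"y": -0.21,"az": 0.0909},
    {"x": -4.76,"y": -0.21,"az": 0.0909},
    {"x": -4.76,"y": -0.21,"az": 0.0909},
    {"az": 0.095},
    {"az": 0.095},
    {},
    {},
  ],
  jaw=7,
  newtons=50,
)

```text
invalid input
```

```bash
cat >> h.py <<'E'
def go(x,y,z,yaw):
    "remaining tool-frame shift (cm) to TCP target; yaw = direction of tool y, deg"
    s=env.get_state(); r=R.from_quat(s["tool_rot"]); t=(r.inv().apply(np.array([x,y,z])-s["eef_pos"])/10).round(2)
    yv=r.apply([0,1,0]); zv=r.apply([0,0,1]); cur=np.degrees(np.arctan2(yv[1],yv[0]))
    print("pos",s["eef_pos"].round(1),"yaw",cur.round(2),"zv",zv.round(3),"open",round(s["opening"],3),"F",s["gripper_force"],s["ft_force"].round(1),"t",s["clock"]); print("shift cm",t,"az",round(np.radians(cur-yaw),3))
E
python3 -c "
from h import *
go(459,6.7,75,-10.9)"
```

```text
pos [198.8 485.4 303.2] yaw 67.73 zv [-0.001 -0.002 -1.   ] open 1.001 F 0.0 [ 1.  -0.3  0.2] t 0.1
shift cm [-42.22 -34.39  22.88] az 1.372
```

Request:
send_rows(
  rows=[
    {"x": -4.76,"y": -0.21,"z": 0,"ax": 0,"ay": 0,"az": 0.0909},
    {"x": -4.76,"y": -0.21,"z": 0,"ax": 0,"ay": 0,"az": 0.0909},
    {"x": -4.76,"y": -0.21,"z": 0,"ax": 0,"ay": 0,"az": 0.0909},
    {"x": -4.76,"y": -0.21,"z": 0,"ax": 0,"ay": 0,"az": 0.0909},
    {"x": -4.76,"y": -0.21,"z": 0,"ax": 0,"ay": 0,"az": 0.0909},
    {"x": -4.76,"y": -0.21,"z": 0,"ax": 0,"ay": 0,"az": 0.0909},
    {"x": -4.76,"y": -0.21,"z": 0,"ax": 0,"ay": 0,"az": 0.0909},
    {"x": -4.76,"y": -0.21,"z": 0,"ax": 0,"ay": 0,"az": 0.0909},
    {"x": -4.76,"y": -0.21,"z": 0,"ax": 0,"ay": 0,"az": 0.0909},
    {"x": -4.76,"y": -0.21,"z": 0,"ax": 0,"ay": 0,"az": 0.0909},
    {"x": -4.76,"y": -0.21,"z": 0,"ax": 0,"ay": 0,"az": 0.0909},
    {"x": -4.76,"y": -0.21,"z": 0,"ax": 0,"ay": 0,"az": 0.0909},
    {"x": -4.76,"y": -0.21,"z": 0,"ax": 0,"ay": 0,"az": 0.0909},
    {"x": 0,"y": 0,"z": 0,"ax": 0,"ay": 0,"az": 0.095},
    {"x": 0,"y": 0,"z": 0,"ax": 0,"ay": 0,"az": 0.095},
    {"x": 0,"y": 0,"z": 0,"ax": 0,"ay": 0,"az": 0},
    {"x": 0,"y": 0,"z": 0,"ax": 0,"ay": 0,"az": 0},
  ],
  jaw=7,
  newtons=50,
)

```text
clock: 1.8
eef_pos: [525.0, 1.3, 303.6]
tool_rot: [0.77, 0.638, -0.0, -0.0]
ft_force: [1.3, 0.3, 0.5]
opening: 0.819
gripper_force: 0.0
```

```bash
python3 -c "
from h import *
go(459,6.7,75,-10.9)"
```

```text
pos [525.    1.3 303.6] yaw -10.75 zv [-0.001  0.    -1.   ] open 0.819 F 0.0 [1.3 0.3 0.5] t 1.8
shift cm [-0.69 -6.57 22.86] az 0.003
```

Request:
send_rows(
  rows=[
    {"x": -0.35,"y": -3.3},
    {"x": -0.35,"y": -3.3},
    {"z": 4},
    {"z": 4},
    {"z": 4},
    {"z": 4},
    {"z": 3},
    {"z": 2},
    {"z": 1.85},
    {"z": 0},
    {"z": 0},
    {"z": 0},
  ],
)

```text
invalid input
```

Request:
send_rows(
  rows=[
    {"z": 0},
    {"z": 0},
    {"z": 0},
    {"z": 0},
    {"z": 0},
    {"z": 0},
    {"z": 0},
    {"z": 0},
  ],
  jaw=1,
)

```text
invalid input
```

```bash
python3 -c "
from h import *
go(493,-265,250,-10.9)"
```

```text
pos [525.    1.3 303.6] yaw -10.75 zv [-0.001  0.    -1.   ] open 0.819 F 0.0 [1.3 0.3 0.5] t 1.8
shift cm [-26.76   1.82   5.36] az 0.003
```

All six keys are required in every row.

Request:
send_rows(
  rows=[
    {"x": -0.35,"y": -3.3,"z": 0,"ax": 0,"ay": 0,"az": 0},
    {"x": -0.35,"y": -3.3,"z": 0,"ax": 0,"ay": 0,"az": 0},
    {"x": 0,"y": 0,"z": 4,"ax": 0,"ay": 0,"az": 0},
    {"x": 0,"y": 0,"z": 4,"ax": 0,"ay": 0,"az": 0},
    {"x": 0,"y": 0,"z": 4,"ax": 0,"ay": 0,"az": 0},
    {"x": 0,"y": 0,"z": 4,"ax": 0,"ay": 0,"az": 0},
    {"x": 0,"y": 0,"z": 3,"ax": 0,"ay": 0,"az": 0},
    {"x": 0,"y": 0,"z": 2,"ax": 0,"ay": 0,"az": 0},
    {"x": 0,"y": 0,"z": 1.85,"ax": 0,"ay": 0,"az": 0},
    {"x": 0,"y": 0,"z": 0,"ax": 0,"ay": 0,"az": 0},
    {"x": 0,"y": 0,"z": 0,"ax": 0,"ay": 0,"az": 0},
  ],
)

```text
clock: 2.9
eef_pos: [459.0, 7.1, 75.5]
tool_rot: [0.77, 0.638, -0.0, -0.0]
ft_force: [-0.0, -0.2, 0.6]
opening: 0.823
gripper_force: 0.0
```

Request:
send_rows(
  rows=[
    {"x": 0,"y": 0,"z": 0,"ax": 0,"ay": 0,"az": 0},
    {"x": 0,"y": 0,"z": 0,"ax": 0,"ay": 0,"az": 0},
    {"x": 0,"y": 0,"z": 0,"ax": 0,"ay": 0,"az": 0},
    {"x": 0,"y": 0,"z": 0,"ax": 0,"ay": 0,"az": 0},
    {"x": 0,"y": 0,"z": 0,"ax": 0,"ay": 0,"az": 0},
    {"x": 0,"y": 0,"z": 0,"ax": 0,"ay": 0,"az": 0},
    {"x": 0,"y": 0,"z": 0,"ax": 0,"ay": 0,"az": 0},
  ],
  jaw=1,
)

```text
clock: 3.6
eef_pos: [460.1, 6.8, 76.6]
tool_rot: [0.771, 0.637, 0.001, 0.001]
ft_force: [-0.6, 0.4, 6.1]
opening: 0.362
gripper_force: 50.6
```

```bash
python3 -c "
from h import *
go(493,-265,250,-10.9)"
```

```text
pos [460.1   6.8  76.6] yaw -10.87 zv [ 0.003  0.    -1.   ] open 0.362 F 50.55727422237396 [-0.6  0.4  6.1] t 3.6
shift cm [-26.06   8.4  -17.34] az 0.001
```

Request:
send_rows(
  rows=[
    {"x": 0,"y": 0,"z": -3,"ax": 0,"ay": 0,"az": 0},
    {"x": 0,"y": 0,"z": -4,"ax": 0,"ay": 0,"az": 0},
    {"x": 0,"y": 0,"z": -5,"ax": 0,"ay": 0,"az": 0},
    {"x": 0,"y": 0,"z": -5,"ax": 0,"ay": 0,"az": 0},
    {"x": -4,"y": 1.4,"z": 0,"ax": 0,"ay": 0,"az": 0},
    {"x": -4,"y": 1.4,"z": 0,"ax": 0,"ay": 0,"az": 0},
    {"x": -4.5,"y": 1.4,"z": 0,"ax": 0,"ay": 0,"az": 0},
    {"x": -4.5,"y": 1.4,"z": 0,"ax": 0,"ay": 0,"az": 0},
    {"x": -4.5,"y": 1.4,"z": 0,"ax": 0,"ay": 0,"az": 0},
    {"x": -4.5,"y": 1.4,"z": 0,"ax": 0,"ay": 0,"az": 0},
    {"x": 0,"y": 0,"z": 3,"ax": 0,"ay": 0,"az": 0},
    {"x": 0,"y": 0,"z": 4,"ax": 0,"ay": 0,"az": 0},
    {"x": 0,"y": 0,"z": 2.5,"ax": 0,"ay": 0,"az": 0},
    {"x": 0,"y": 0,"z": 0,"ax": 0,"ay": 0,"az": 0},
    {"x": 0,"y": 0,"z": 0,"ax": 0,"ay": 0,"az": 0},
  ],
)

```text
clock: 5.1
eef_pos: [492.4, -264.3, 150.6]
tool_rot: [0.771, 0.637, -0.0, -0.0]
ft_force: [0.8, 0.6, 0.5]
opening: 0.364
gripper_force: 49.8
```

Request:
send_rows(
  rows=[
    {"x": 0,"y": 0,"z": 0,"ax": 0,"ay": 0,"az": 0},
    {"x": 0,"y": 0,"z": 0,"ax": 0,"ay": 0,"az": 0},
    {"x": 0,"y": 0,"z": 0,"ax": 0,"ay": 0,"az": 0},
    {"x": 0,"y": 0,"z": 0,"ax": 0,"ay": 0,"az": 0},
    {"x": 0,"y": 0,"z": -4,"ax": 0,"ay": 0,"az": 0},
    {"x": 0,"y": 0,"z": -4,"ax": 0,"ay": 0,"az": 0},
    {"x": 0,"y": 0,"z": -3,"ax": 0,"ay": 0,"az": 0},
    {"x": 0,"y": 0,"z": 0,"ax": 0,"ay": 0,"az": -0.095},
    {"x": 0,"y": 0,"z": 0,"ax": 0,"ay": 0,"az": -0.095},
    {"x": 0,"y": 0,"z": 0,"ax": 0,"ay": 0,"az": 0},
    {"x": 0,"y": 0,"z": 0,"ax": 0,"ay": 0,"az": 0},
  ],
  jaw=6,
)

```text
clock: 6.2
eef_pos: [492.5, -264.3, 260.4]
tool_rot: [0.708, 0.707, -0.0, -0.0]
ft_force: [0.0, 0.3, -0.1]
opening: 0.703
gripper_force: 0.0
```

```bash
python3 -c "
from h import *
go(661,-27,79,0)
cv2.imwrite('pics/a.png',cv2.resize(env.camera('scene')[:,:,::-1],(800,600),interpolation=cv2.INTER_CUBIC))"
```

```text
pos [ 492.5 -264.3  260.4] yaw -0.09 zv [-0.  0. -1.] open 0.703 F 0.0 [ 0.   0.3 -0.1] t 6.2
shift cm [23.76 16.82 18.14] az -0.002
```

View pics/a.png

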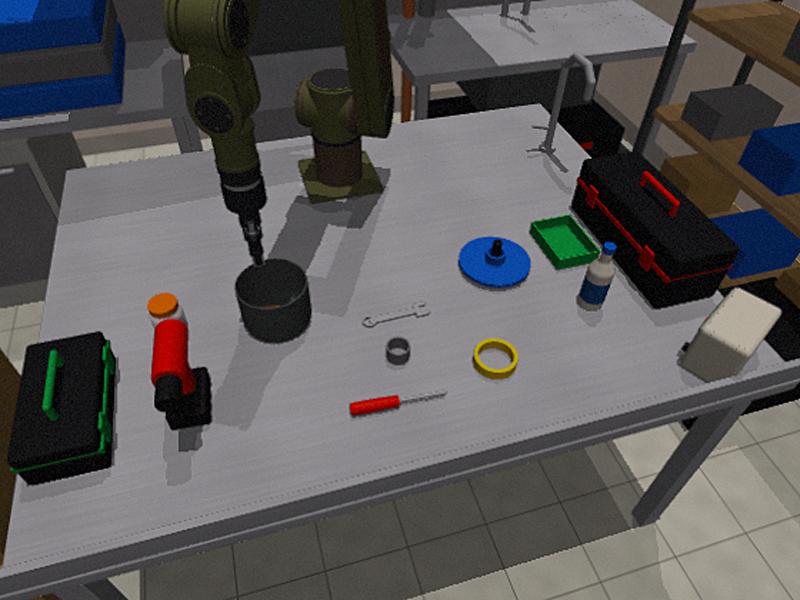

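The wood is in the bin (just visible near (285,305)), and the pipe at (398,350) hasn't moved. Next the pipe.

Request:
send_rows(
  rows=[
    {"x": 3.96,"y": 2.8,"z": 0,"ax": 0,"ay": 0,"az": 0},
    {"x": 3.96,"y": 2.8,"z": 0,"ax": 0,"ay": 0,"az": 0},
    {"x": 3.96,"y": 2.8,"z": 0,"ax": 0,"ay": 0,"az": 0},
    {"x": 3.96,"y": 2.8,"z": 0,"ax": 0,"ay": 0,"az": 0},
    {"x": 3.96,"y": 2.8,"z": 0,"ax": 0,"ay": 0,"az": 0},
    {"x": 3.96,"y": 2.8,"z": 0,"ax": 0,"ay": 0,"az": 0},
    {"x": 0,"y": 0,"z": 4,"ax": 0,"ay": 0,"az": 0},
    {"x": 0,"y": 0,"z": 4,"ax": 0,"ay": 0,"az": 0},
    {"x": 0,"y": 0,"z": 4,"ax": 0,"ay": 0,"az": 0},
    {"x": 0,"y": 0,"z": 3,"ax": 0,"ay": 0,"az": 0},
    {"x": 0,"y": 0,"z": 2,"ax": 0,"ay": 0,"az": 0},
    {"x": 0,"y": 0,"z": 1.1,"ax": 0,"ay": 0,"az": 0},
    {"x": 0,"y": 0,"z": 0,"ax": 0,"ay": 0,"az": 0},
    {"x": 0,"y": 0,"z": 0,"ax": 0,"ay": 0,"az": 0},
  ],
  jaw=8,
)

```text
clock: 7.65
eef_pos: [661.1, -26.8, 80.1]
tool_rot: [0.707, 0.707, 0.0, 0.0]
ft_force: [0.4, 0.8, 0.4]
opening: 0.935
gripper_force: 0.0
```

Request:
send_rows(
  rows=[
    {"x": 0,"y": 0,"z": 0,"ax": 0,"ay": 0,"az": 0},
    {"x": 0,"y": 0,"z": 0,"ax": 0,"ay": 0,"az": 0},
    {"x": 0,"y": 0,"z": 0,"ax": 0,"ay": 0,"az": 0},
    {"x": 0,"y": 0,"z": 0,"ax": 0,"ay": 0,"az": 0},
    {"x": 0,"y": 0,"z": 0,"ax": 0,"ay": 0,"az": 0},
    {"x": 0,"y": 0,"z": 0,"ax": 0,"ay": 0,"az": 0},
    {"x": 0,"y": 0,"z": 0,"ax": 0,"ay": 0,"az": 0},
  ],
  jaw=3.5,
)

```text
clock: 8.35
eef_pos: [661.7, -26.8, 81.2]
tool_rot: [0.707, 0.707, 0.001, 0.001]
ft_force: [-1.5, 0.2, 6.4]
opening: 0.56
gripper_force: 52.3
```

```bash
python3 -c "
from h import *
go(493,-230,240,0)"
```

```text
pos [661.7 -26.8  81.2] yaw 0.01 zv [ 0.003 -0.    -1.   ] open 0.56 F 52.269999022828415 [-1.5  0.2  6.4] t 8.35
shift cm [-20.32 -16.82 -15.93] az 0.0
```

Request:
send_rows(
  rows=[
    {"x": 0,"y": 0,"z": -3,"ax": 0,"ay": 0,"az": 0},
    {"x": 0,"y": 0,"z": -4,"ax": 0,"ay": 0,"az": 0},
    {"x": 0,"y": 0,"z": -4.5,"ax": 0,"ay": 0,"az": 0},
    {"x": 0,"y": 0,"z": -4.5,"ax": 0,"ay": 0,"az": 0},
    {"x": -2.9,"y": -2.4,"z": 0,"ax": 0,"ay": 0,"az": 0},
    {"x": -2.9,"y": -2.4,"z": 0,"ax": 0,"ay": 0,"az": 0},
    {"x": -2.9,"y": -2.4,"z": 0,"ax": 0,"ay": 0,"az": 0},
    {"x": -2.9,"y": -2.4,"z": 0,"ax": 0,"ay": 0,"az": 0},
    {"x": -2.9,"y": -2.4,"z": 0,"ax": 0,"ay": 0,"az": 0},
    {"x": -2.9,"y": -2.4,"z": 0,"ax": 0,"ay": 0,"az": 0},
    {"x": -2.9,"y": -2.4,"z": 0,"ax": 0,"ay": 0,"az": 0},
    {"x": 0,"y": 0,"z": 3,"ax": 0,"ay": 0,"az": 0},
    {"x": 0,"y": 0,"z": 4,"ax": 0,"ay": 0,"az": 0},
    {"x": 0,"y": 0,"z": 2,"ax": 0,"ay": 0,"az": 0},
    {"x": 0,"y": 0,"z": 0,"ax": 0,"ay": 0,"az": 0},
    {"x": 0,"y": 0,"z": 0,"ax": 0,"ay": 0,"az": 0},
  ],
)

```text
clock: 9.95
eef_pos: [492.5, -229.8, 149.7]
tool_rot: [0.707, 0.707, -0.0, -0.0]
ft_force: [1.0, 0.2, -0.4]
opening: 0.558
gripper_force: 51.7
```

Request:
send_rows(
  rows=[
    {"x": 0,"y": 0,"z": 0,"ax": 0,"ay": 0,"az": 0},
    {"x": 0,"y": 0,"z": 0,"ax": 0,"ay": 0,"az": 0},
    {"x": 0,"y": 0,"z": 0,"ax": 0,"ay": 0,"az": 0},
    {"x": 0,"y": 0,"z": 0,"ax": 0,"ay": 0,"az": 0},
    {"x": 0,"y": 0,"z": -4,"ax": 0,"ay": 0,"az": 0},
    {"x": 0,"y": 0,"z": -4,"ax": 0,"ay": 0,"az": 0},
    {"x": 0,"y": 0,"z": -3,"ax": 0,"ay": 0,"az": 0},
    {"x": 5,"y": -0.5,"z": 0,"ax": 0,"ay": 0,"az": 0},
    {"x": 5,"y": -0.5,"z": 0,"ax": 0,"ay": 0,"az": 0},
    {"x": 5,"y": -0.5,"z": 0,"ax": 0,"ay": 0,"az": 0},
    {"x": 5,"y": -0.5,"z": 0,"ax": 0,"ay": 0,"az": 0},
    {"x": 5,"y": -0.5,"z": 0,"ax": 0,"ay": 0,"az": 0},
    {"x": 0,"y": 0,"z": 0,"ax": 0,"ay": 0,"az": 0},
    {"x": 0,"y": 0,"z": 0,"ax": 0,"ay": 0,"az": 0},
  ],
  jaw=7,
)

```text
clock: 11.35
eef_pos: [467.5, 20.0, 259.7]
tool_rot: [0.706, 0.708, -0.0, 0.0]
ft_force: [1.4, -0.3, -0.3]
opening: 0.82
gripper_force: 0.0
```

```bash
python3 -c "
from h import *
go(462.7,271.6,123,0)
im=env.camera('top')[:,:,::-1]
B=(493.1,-247.2);L=(462.7,271.6)
def dr(im,c): cv2.polylines(im,[np.round((proj('top',c)+.5)*64-8).astype(np.int32)],False,(0,255,255),1,cv2.LINE_AA,4)
big=cv2.convertScaleAbs(cv2.resize(im,None,fx=4,fy=4,interpolation=cv2.INTER_CUBIC),alpha=1.6)
b=[big[4*v-200:4*v+200,4*u-200:4*u+200] for u,v in((363,249),(166,264))]
cv2.imwrite('pics/b.png',np.hstack(b))"
```

```text
pos [467.5  20.  259.7] yaw 0.21 zv [ 0.001 -0.001 -1.   ] open 0.82 F 0.0 [ 1.4 -0.3 -0.3] t 11.35
shift cm [25.17 -0.4  13.66] az 0.004
```

View pics/b.png

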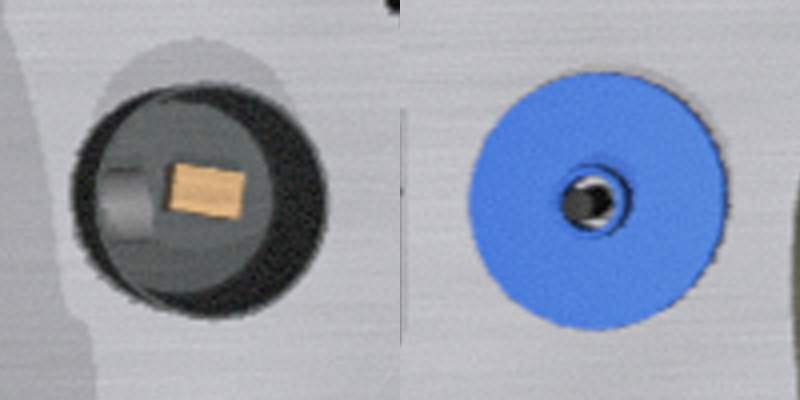

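Both offcuts lie in the bin (wood near crop (205,190), pipe on its side near (125,205)), and the lid set is undisturbed. Next I grip the knob.

Request:
send_rows(
  rows=[
    {"x": 4.2,"y": -0.07,"z": 0,"ax": 0,"ay": 0,"az": 0},
    {"x": 4.2,"y": -0.07,"z": 0,"ax": 0,"ay": 0,"az": 0},
    {"x": 4.2,"y": -0.07,"z": 0,"ax": 0,"ay": 0,"az": 0},
    {"x": 4.2,"y": -0.07,"z": 0,"ax": 0,"ay": 0,"az": 0},
    {"x": 4.2,"y": -0.07,"z": 0,"ax": 0,"ay": 0,"az": 0},
    {"x": 4.17,"y": -0.05,"z": 0,"ax": 0,"ay": 0,"az": 0},
    {"x": 0,"y": 0,"z": 3,"ax": 0,"ay": 0,"az": 0},
    {"x": 0,"y": 0,"z": 3,"ax": 0,"ay": 0,"az": 0},
    {"x": 0,"y": 0,"z": 3,"ax": 0,"ay": 0,"az": 0},
    {"x": 0,"y": 0,"z": 2,"ax": 0,"ay": 0,"az": 0},
    {"x": 0,"y": 0,"z": 1.5,"ax": 0,"ay": 0,"az": 0},
    {"x": 0,"y": 0,"z": 1.1,"ax": 0,"ay": 0,"az": 0},
    {"x": 0,"y": 0,"z": 0,"ax": 0,"ay": 0,"az": 0},
    {"x": 0,"y": 0,"z": 0,"ax": 0,"ay": 0,"az": 0},
  ],
  jaw=6,
  newtons=60,
)

```text
clock: 12.8
eef_pos: [464.3, 270.0, 123.7]
tool_rot: [0.708, 0.707, 0.0, 0.0]
ft_force: [-1.2, 0.6, 0.5]
opening: 0.699
gripper_force: 0.0
```

Request:
send_rows(
  rows=[
    {"x": 0,"y": 0,"z": 0,"ax": 0,"ay": 0,"az": 0},
    {"x": 0,"y": 0,"z": 0,"ax": 0,"ay": 0,"az": 0},
    {"x": 0,"y": 0,"z": 0,"ax": 0,"ay": 0,"az": 0},
    {"x": 0,"y": 0,"z": 0,"ax": 0,"ay": 0,"az": 0},
    {"x": 0,"y": 0,"z": 0,"ax": 0,"ay": 0,"az": 0},
    {"x": 0,"y": 0,"z": 0,"ax": 0,"ay": 0,"az": 0},
    {"x": 0,"y": 0,"z": 0,"ax": 0,"ay": 0,"az": 0},
  ],
  jaw=0.8,
)

```text
clock: 13.5
eef_pos: [463.8, 271.0, 124.4]
tool_rot: [0.707, 0.707, 0.001, 0.0]
ft_force: [-0.9, -0.1, 5.7]
opening: 0.235
gripper_force: 58.7
```

```bash
python3 -c "
from h import *
go(493,-247,300,0)"
```

```text
pos [463.8 271.  124.4] yaw 0.03 zv [ 0.001  0.001 -1.   ] open 0.235 F 58.66966187953949 [-0.9 -0.1  5.7] t 13.5
shift cm [-51.79   2.91 -17.59] az 0.001
```

Request:
send_rows(
  rows=[
    {"x": 0,"y": 0,"z": -1,"ax": 0,"ay": 0,"az": 0},
    {"x": 0,"y": 0,"z": -2,"ax": 0,"ay": 0,"az": 0},
    {"x": 0,"y": 0,"z": -3,"ax": 0,"ay": 0,"az": 0},
    {"x": 0,"y": 0,"z": -3,"ax": 0,"ay": 0,"az": 0},
    {"x": 0,"y": 0,"z": -3,"ax": 0,"ay": 0,"az": 0},
    {"x": 0,"y": 0,"z": -3,"ax": 0,"ay": 0,"az": 0},
    {"x": 0,"y": 0,"z": -1.6,"ax": 0,"ay": 0,"az": 0},
    {"x": 0,"y": 0,"z": -1,"ax": 0,"ay": 0,"az": 0},
    {"x": -1,"y": 0,"z": 0,"ax": 0,"ay": 0,"az": 0},
    {"x": -2,"y": 0.1,"z": 0,"ax": 0,"ay": 0,"az": 0},
    {"x": -3,"y": 0.2,"z": 0,"ax": 0,"ay": 0,"az": 0},
    {"x": -3,"y": 0.2,"z": 0,"ax": 0,"ay": 0,"az": 0},
    {"x": -3,"y": 0.2,"z": 0,"ax": 0,"ay": 0,"az": 0},
    {"x": -3,"y": 0.2,"z": 0,"ax": 0,"ay": 0,"az": 0},
    {"x": -3,"y": 0.2,"z": 0,"ax": 0,"ay": 0,"az": 0},
    {"x": -3,"y": 0.2,"z": 0,"ax": 0,"ay": 0,"az": 0},
  ],
)

```text
clock: 15.1
eef_pos: [475.1, 58.7, 297.6]
tool_rot: [0.707, 0.707, -0.002, -0.001]
ft_force: [1.3, -0.4, -5.3]
opening: 0.23
gripper_force: 59.4
```

Request:
send_rows(
  rows=[
    {"x": -3,"y": 0.2,"z": 0,"ax": 0,"ay": 0,"az": 0},
    {"x": -3,"y": 0.2,"z": 0,"ax": 0,"ay": 0,"az": 0},
    {"x": -3,"y": 0.2,"z": 0,"ax": 0,"ay": 0,"az": 0},
    {"x": -3,"y": 0.2,"z": 0,"ax": 0,"ay": 0,"az": 0},
    {"x": -3,"y": 0.2,"z": 0,"ax": 0,"ay": 0,"az": 0},
    {"x": -3,"y": 0.2,"z": 0,"ax": 0,"ay": 0,"az": 0},
    {"x": -3,"y": 0.2,"z": 0,"ax": 0,"ay": 0,"az": 0},
    {"x": -3,"y": 0.2,"z": 0,"ax": 0,"ay": 0,"az": 0},
    {"x": -3,"y": 0,"z": 0,"ax": 0,"ay": 0,"az": 0},
    {"x": -2,"y": 0,"z": 0,"ax": 0,"ay": 0,"az": 0},
    {"x": -1.5,"y": 0,"z": 0,"ax": 0,"ay": 0,"az": 0},
    {"x": 0,"y": 0,"z": 0,"ax": 0,"ay": 0,"az": 0},
    {"x": 0,"y": 0,"z": 0,"ax": 0,"ay": 0,"az": 0},
    {"x": 0,"y": 0,"z": 0,"ax": 0,"ay": 0,"az": 0},
  ],
)

```text
clock: 16.5
eef_pos: [492.3, -243.5, 298.9]
tool_rot: [0.707, 0.708, -0.0, -0.001]
ft_force: [1.0, -0.7, -5.1]
opening: 0.238
gripper_force: 59.4
```

Run:
```python
from h import *
go(493,-247.2,300,0)
s=env.get_state(); p=s["eef_pos"]; z0=p[2]-122.7
o=[]
for n,(u,v) in (("top",(363,249)),("scene",(190,190))):
    im=env.camera(n)[:,:,::-1]
    big=cv2.convertScaleAbs(cv2.resize(im,None,fx=4,fy=4,interpolation=cv2.INTER_CUBIC),alpha=1.6)
    for c in (circ((493.1,-247.2),75,110),circ((493.1,-247.2),70,0),circ(p,86,z0+22),circ(p,65,z0)):
        cv2.polylines(big,[np.round((proj(n,c)+.5)*64-8).astype(np.int32)],False,(0,255,255),1,cv2.LINE_AA,4)
    o.append(big[4*v-240:4*v+240,4*u-200:4*u+200])
cv2.imwrite("pics/c.png",np.hstack(o))
```

```text
pos [ 492.3 -243.5  298.9] yaw 0.06 zv [-0.001  0.001 -1.   ] open 0.238 F 59.39696431159973 [ 1.  -0.7 -5.1] t 16.5
shift cm [-0.37  0.07 -0.11] az 0.001
```

View pics/c.png

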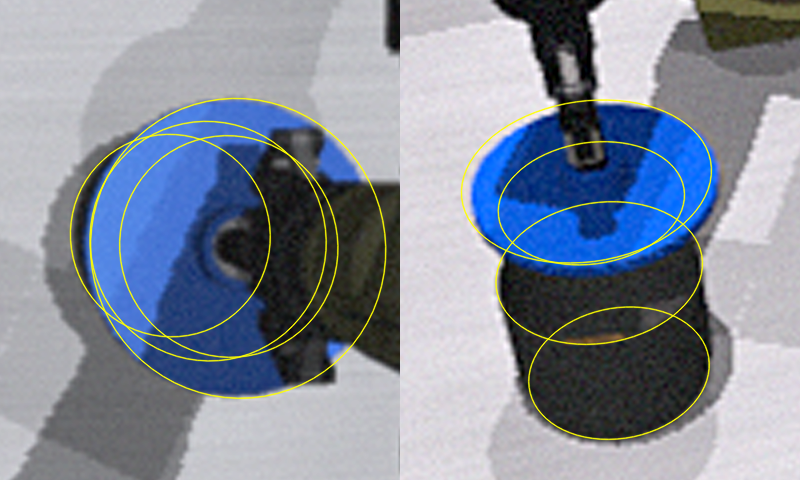

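Relative to my estimates, the lid and the bin are shifted by nearly the same amount in the scene view (lid about 8 px, bin 4–7 px at 4x), so they are aligned to about 2 mm. I'll lower to near the seat and check force.

Request:
send_rows(
  rows=[
    {"x": -0.35,"y": 0.1,"z": 0,"ax": 0,"ay": 0,"az": 0},
    {"x": 0,"y": 0,"z": 1,"ax": 0,"ay": 0,"az": 0},
    {"x": 0,"y": 0,"z": 2,"ax": 0,"ay": 0,"az": 0},
    {"x": 0,"y": 0,"z": 1.5,"ax": 0,"ay": 0,"az": 0},
    {"x": 0,"y": 0,"z": 1,"ax": 0,"ay": 0,"az": 0},
    {"x": 0,"y": 0,"z": 0.5,"ax": 0,"ay": 0,"az": 0},
    {"x": 0,"y": 0,"z": 0.3,"ax": 0,"ay": 0,"az": 0},
    {"x": 0,"y": 0,"z": 0.3,"ax": 0,"ay": 0,"az": 0},
    {"x": 0,"y": 0,"z": 0,"ax": 0,"ay": 0,"az": 0},
    {"x": 0,"y": 0,"z": 0,"ax": 0,"ay": 0,"az": 0},
  ],
)

```text
clock: 17.6
eef_pos: [494.0, -248.0, 233.9]
tool_rot: [0.707, 0.707, 0.0, 0.0]
ft_force: [-0.2, 0.3, -4.7]
opening: 0.235
gripper_force: 59.3
```

Request:
send_rows(
  rows=[
    {"x": 0,"y": 0,"z": 0.2,"ax": 0,"ay": 0,"az": 0},
    {"x": 0,"y": 0,"z": 0.2,"ax": 0,"ay": 0,"az": 0},
    {"x": 0,"y": 0,"z": 0.2,"ax": 0,"ay": 0,"az": 0},
    {"x": 0,"y": 0,"z": 0,"ax": 0,"ay": 0,"az": 0},
  ],
)

```text
clock: 18.0
eef_pos: [493.4, -247.7, 227.0]
tool_rot: [0.707, 0.707, -0.0, -0.0]
ft_force: [0.5, 0.1, -5.2]
opening: 0.235
gripper_force: 59.3
```

Request:
send_rows(
  rows=[
    {"x": 0,"y": 0,"z": 0.15,"ax": 0,"ay": 0,"az": 0},
    {"x": 0,"y": 0,"z": 0.15,"ax": 0,"ay": 0,"az": 0},
    {"x": 0,"y": 0,"z": 0.1,"ax": 0,"ay": 0,"az": 0},
    {"x": 0,"y": 0,"z": 0,"ax": 0,"ay": 0,"az": 0},
    {"x": 0,"y": 0,"z": 0,"ax": 0,"ay": 0,"az": 0},
  ],
)

```text
clock: 18.5
eef_pos: [493.7, -247.9, 224.5]
tool_rot: [0.707, 0.707, 0.0, 0.001]
ft_force: [-3.3, 1.0, 6.1]
opening: 0.232
gripper_force: 60.4
```

It is seated at the predicted 224.5 mm and the counter-force has come up. I'll release it.

Request:
send_rows(
  rows=[
    {"x": 0,"y": 0,"z": 0,"ax": 0,"ay": 0,"az": 0},
    {"x": 0,"y": 0,"z": 0,"ax": 0,"ay": 0,"az": 0},
    {"x": 0,"y": 0,"z": 0,"ax": 0,"ay": 0,"az": 0},
    {"x": 0,"y": 0,"z": 0,"ax": 0,"ay": 0,"az": 0},
    {"x": 0,"y": 0,"z": 0,"ax": 0,"ay": 0,"az": 0},
    {"x": 0,"y": 0,"z": 0,"ax": 0,"ay": 0,"az": 0},
    {"x": 0,"y": 0,"z": 0,"ax": 0,"ay": 0,"az": 0},
    {"x": 0,"y": 0,"z": 0,"ax": 0,"ay": 0,"az": 0},
    {"x": 0,"y": 0,"z": -2,"ax": 0,"ay": 0,"az": 0},
    {"x": 0,"y": 0,"z": -3,"ax": 0,"ay": 0,"az": 0},
    {"x": 0,"y": 0,"z": -4,"ax": 0,"ay": 0,"az": 0},
    {"x": 0,"y": -3,"z": -2,"ax": 0,"ay": 0,"az": 0},
    {"x": 0,"y": -4,"z": 0,"ax": 0,"ay": 0,"az": 0},
    {"x": 0,"y": -4,"z": 0,"ax": 0,"ay": 0,"az": 0},
    {"x": 0,"y": 0,"z": 0,"ax": 0,"ay": 0,"az": 0},
    {"x": 0,"y": 0,"z": 0,"ax": 0,"ay": 0,"az": 0},
  ],
  jaw=6,
)

```text
clock: 20.1
eef_pos: [383.2, -247.9, 333.8]
tool_rot: [0.707, 0.707, 0.0, 0.001]
ft_force: [-0.1, -0.2, 0.9]
opening: 0.703
gripper_force: 0.0
```

Run:
```python
from h import *
go(493.7,-247.8,198,0)
o=[];C=(493.7,-247.8)
for n,(u,v) in (("top",(363,249)),("scene",(190,205))):
    im=env.camera(n)[:,:,::-1]
    big=cv2.convertScaleAbs(cv2.resize(im,None,fx=4,fy=4,interpolation=cv2.INTER_CUBIC),alpha=1.6)
    for c in (circ(C,86,122),circ(C,24,146),circ(C,11,176)):
        cv2.polylines(big,[np.round((proj(n,c)+.5)*64-8).astype(np.int32)],False,(0,255,255),1,cv2.LINE_AA,4)
    o.append(big[4*v-240:4*v+240,4*u-200:4*u+200])
cv2.imwrite("pics/d.png",np.hstack(o))
```

```text
pos [ 383.2 -247.9  333.8] yaw -0.05 zv [ 0.001 -0.001 -1.   ] open 0.703 F 0.0 [-0.1 -0.2  0.9] t 20.1
shift cm [ 0.03 11.03 13.6 ] az -0.001
```

View pics/d.png

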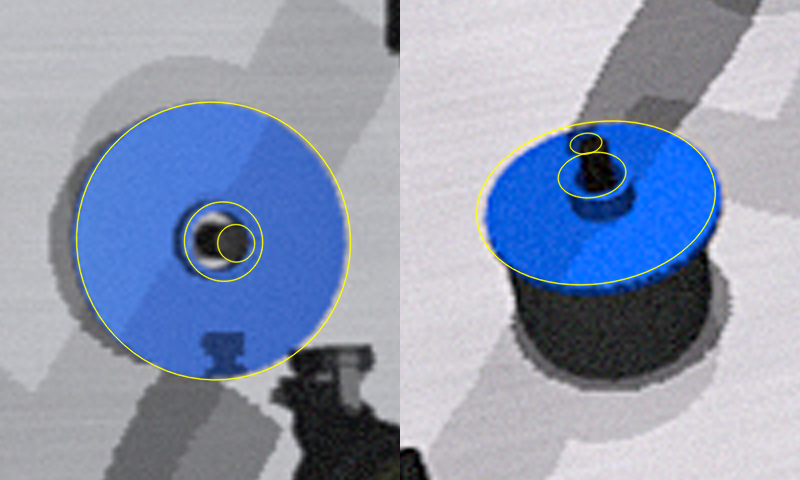

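The lid set is seated level and centred: the cover's outline matches the prediction in the top view. Next I grip the collar.

Request:
send_rows(
  rows=[
    {"x": 0,"y": 4,"z": 0,"ax": 0,"ay": 0,"az": 0},
    {"x": 0,"y": 4,"z": 0,"ax": 0,"ay": 0,"az": 0},
    {"x": 0,"y": 3,"z": 0,"ax": 0,"ay": 0,"az": 0},
    {"x": 0,"y": 0,"z": 2,"ax": 0,"ay": 0,"az": 0},
    {"x": 0,"y": 0,"z": 3,"ax": 0,"ay": 0,"az": 0},
    {"x": 0,"y": 0,"z": 3,"ax": 0,"ay": 0,"az": 0},
    {"x": 0,"y": 0,"z": 2,"ax": 0,"ay": 0,"az": 0},
    {"x": 0,"y": 0,"z": 1.5,"ax": 0,"ay": 0,"az": 0},
    {"x": 0,"y": 0,"z": 1.2,"ax": 0,"ay": 0,"az": 0},
    {"x": 0,"y": 0,"z": 0.9,"ax": 0,"ay": 0,"az": 0},
    {"x": 0,"y": 0,"z": 0,"ax": 0,"ay": 0,"az": 0},
    {"x": 0,"y": 0,"z": 0,"ax": 0,"ay": 0,"az": 0},
  ],
  jaw=8,
)

```text
clock: 21.4
eef_pos: [494.2, -248.0, 197.7]
tool_rot: [0.707, 0.707, 0.0, 0.0]
ft_force: [0.1, -1.1, -0.1]
opening: 0.94
gripper_force: 0.0
```

Request:
send_rows(
  rows=[
    {"x": 0,"y": 0,"z": 0,"ax": 0,"ay": 0,"az": 0},
    {"x": 0,"y": 0,"z": 0,"ax": 0,"ay": 0,"az": 0},
    {"x": 0,"y": 0,"z": 0,"ax": 0,"ay": 0,"az": 0},
    {"x": 0,"y": 0,"z": 0,"ax": 0,"ay": 0,"az": 0},
    {"x": 0,"y": 0,"z": 0,"ax": 0,"ay": 0,"az": 0},
    {"x": 0,"y": 0,"z": 0,"ax": 0,"ay": 0,"az": 0},
    {"x": 0,"y": 0,"z": 0,"ax": 0,"ay": 0,"az": 0},
  ],
  jaw=3.5,
  newtons=50,
)

```text
clock: 22.1
eef_pos: [494.1, -248.1, 198.7]
tool_rot: [0.707, 0.707, 0.0, 0.001]
ft_force: [-1.1, -0.4, 5.0]
opening: 0.546
gripper_force: 51.0
```

Request:
send_rows(
  rows=[
    {"x": 0,"y": 0,"z": -0.3,"ax": 0,"ay": 0,"az": 0},
    {"x": 0,"y": 0,"z": -0.5,"ax": 0,"ay": 0,"az": 0},
    {"x": 0,"y": 0,"z": -0.8,"ax": 0,"ay": 0,"az": 0},
    {"x": 0,"y": 0,"z": -1,"ax": 0,"ay": 0,"az": 0},
    {"x": 0,"y": 0,"z": -1,"ax": 0,"ay": 0,"az": 0},
    {"x": 0,"y": 0,"z": -1,"ax": 0,"ay": 0,"az": 0},
    {"x": 0,"y": 0,"z": -1,"ax": 0,"ay": 0,"az": 0},
    {"x": 0,"y": 0,"z": -1,"ax": 0,"ay": 0,"az": 0},
    {"x": 0,"y": 0,"z": -1,"ax": 0,"ay": 0,"az": 0},
    {"x": 0,"y": 0,"z": -1,"ax": 0,"ay": 0,"az": 0},
    {"x": 0,"y": 0,"z": -1,"ax": 0,"ay": 0,"az": 0},
    {"x": 0,"y": 0,"z": -0.6,"ax": 0,"ay": 0,"az": 0},
    {"x": 0,"y": 0,"z": 0,"ax": 0,"ay": 0,"az": 0},
    {"x": 0,"y": 0,"z": 0,"ax": 0,"ay": 0,"az": 0},
    {"x": 0,"y": 0,"z": 0,"ax": 0,"ay": 0,"az": 0},
    {"x": 0,"y": 0,"z": 0,"ax": 0,"ay": 0,"az": 0},
  ],
)

```text
clock: 23.7
eef_pos: [493.4, -247.7, 298.8]
tool_rot: [0.707, 0.707, -0.0, -0.001]
ft_force: [0.8, 0.4, -1.0]
opening: 0.543
gripper_force: 51.5
```

```bash
python3 -c "
from h import *
go(494,-248,300,0)
im=env.camera('scene')[:,:,::-1]
cv2.imwrite('pics/e.png',cv2.convertScaleAbs(cv2.resize(im[100:310,60:340],(800,600),interpolation=cv2.INTER_CUBIC),alpha=1.5))"
```

```text
pos [ 493.4 -247.7  298.8] yaw 0.02 zv [-0.001  0.001 -1.   ] open 0.543 F 51.46826595067978 [ 0.8  0.4 -1. ] t 23.7
shift cm [-0.03  0.06 -0.12] az 0.0
```

View pics/e.png

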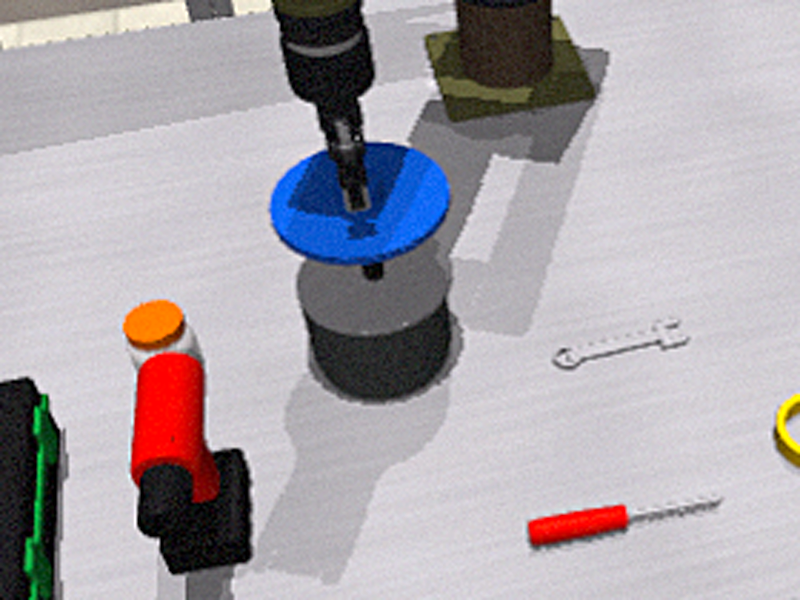

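The cover is held level (about (360,200)) with the grey inner lid home on the bin below it (about (372,290)). Handing in.

```bash
python3 -c "
from plant import env
print(env.finish_job())"
```

```text
the job is handed in; nothing more can be done
None
```

The job is handed in (no verdict came back): both offcuts are in the bin, the inner lid looks fully home on it, and the arm holds the blue cover level about 10 cm above where it lay.

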